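# Find the thread hand and take the cap off the left filter housing

### The job

Two look-alike filter housings are fixed to the counter. Unscrew the cap of the left one (as the robot sees it): nobody knows whether its thread is right- or left-handed, so feel gently which way it gives and turn it that way, without forcing it against its stop, then lift it straight off and finish holding it still and level in the gripper, at least 6 cm above where it sat. Leave the cap on the right-hand housing as it is and do not knock over or push away the small things around.

Things in the scene. Friction and masses are not known exactly. Their poses are not given: they have to be found in the camera images.
- housing_a: white filter housing, 66 mm wide, on a square grey foot 84 x 84 mm fixed to the worktop; hose ports along its y reach 52 mm out; the neck under the cap ends 96 mm above the worktop. Origin: on its axis at the worktop, z up. Stands left (y > 0) or right (y < 0); the two look alike; the hand of its thread cannot be seen
- housing_b: white filter housing, 66 mm wide, on a square grey foot 84 x 84 mm fixed to the worktop; hose ports along its y reach 52 mm out; the neck under the cap ends 96 mm above the worktop. Origin: on its axis at the worktop, z up. Stands left (y > 0) or right (y < 0); the two look alike; the hand of its thread cannot be seen
- cap_a: black ribbed screw cap of the housing of the same letter, about 0.12 kg: cup 68 mm wide, 30 mm high, open below; across its top a straight grip bar 50 long, 16 thick, 32 mm high (bar top 62 mm above the origin). Origin: centre of the skirt's lower rim, z up, x along the bar. Screwed on, the origin is on the housing's axis, 72 mm above the worktop; 2 mm axial play; it does not rise as it turns
- cap_b: black ribbed screw cap of the housing of the same letter, about 0.12 kg: cup 68 mm wide, 30 mm high, open below; across its top a straight grip bar 50 long, 16 thick, 32 mm high (bar top 62 mm above the origin). Origin: centre of the skirt's lower rim, z up, x along the bar. Screwed on, the origin is on the housing's axis, 72 mm above the worktop; 2 mm axial play; it does not rise as it turns
- cap_a_bar (a point): end of the cap's grip bar on the cap's +x side, 25 mm from its axis, 6 mm below the bar's top. Thread: turned the wrong way the cap meets a hard stop within about 5 degrees (a trial of 10 degrees tells); the right way it turns freely with hardly any torque, is released after about 55 degrees, and lifts straight off anywhere from 65 to 120 degrees
- cap_b_bar (a point): end of the cap's grip bar on the cap's +x side, 25 mm from its axis, 6 mm below the bar's top. Thread: turned the wrong way the cap meets a hard stop within about 5 degrees (a trial of 10 degrees tells); the right way it turns freely with hardly any torque, is released after about 55 degrees, and lifts straight off anywhere from 65 to 120 degrees
- dropper: bystander: small white dropper bottle, 24 mm wide, 70 mm high, standing; origin at its underside
- scoop: bystander: small white cup, 45 mm wide, 30 mm high; origin at its underside
- small_jar: bystander: white screw-top jar, 50 mm wide, 98 mm high; origin at its underside
Mind the look-alikes: they are no part of the job. Leave any pink look-alike of the housing_b alone.

How it is judged:
By the outcome, as a careful person would: the job done as asked, in the order asked, and still so for the second after the job is handed in, while the arm keeps its last pose, push and grip.
It also fails if it takes over 42 s, if anything falls off the work surface, if the arm or the gripper's body presses on something with over 40 N, if the wrist force passes 120 N, or if a joint passes its speed limit or range.

### The arm

A 6-joint arm with a two-finger parallel gripper is mounted at the origin on a cart in front of the work surface, level with it; the furniture and walls round the work are solid. World frame = base frame: x ahead of the robot, y to its left, z up, the work surface at z = 0. Lengths are in m, angles in rad, forces in N, time in s.
With the tool pointing down it reaches from about 0.3 to 0.875 m from the base axis. Payload 6.4 kg.
Tool frame: the origin (TCP) lies midway between the tips of the shut fingers; the grasp point (between the pads) lies 19 mm behind it; y points along the fingers, x is the direction in which the jaws open and shut, and the axes are right-handed (so a half turn about y gives the same grasp; the last joint's range is limited). The gripper opens to 85 mm and grips with 20 to 120 N. Pads are 22 mm wide; open, the fingers measure 114 mm over their backs; the gripper's body (76 mm by 85 mm) begins 54 mm behind the grasp point. The pads swing forward as they close: fully open they stand 13 mm farther back than shut.
Start: joints at [1.143, 0.181, 1.607, -0, 1.354, -0.206], TCP at [0.126, 0.561, 0.231] pointing down, gripper open.
Joint ranges: [-2.99, 2.99], [-0.89, 2.07], [0.3, 2.58], [-1.14, 4.28], [0, 2.63], [-3.12, 3.12]. Speed limits (rad/s): [2.57, 2.57, 3.01, 3.14, 3.14, 3.14].

### API

Orientations are given as a unit quaternion [w, x, y, z].
In Python, from bench import ctrl gives the robot as it stands.
- The arm moves only by the tool step_arm, never from a script. Its argument "commands" is a list of rows, each a list of 7 numbers: the turn, a rotation vector about the tool's x, y, z in units of 6 degrees (1.0 is 6 degrees), then the shift along the tool's x, y, z in units of 30 mm (1.0 is 30 mm), then the opening, from 0 (shut) to 1 (fully open). A call has 1 to 10 rows; each row shifts and turns the commanded pose from where the row before left it, along the tool's axes as they then stand; what a row does not reach is not made up. A row lasts 1/10 s, in which the tool goes at most 50 mm and 8.59 degrees, less where a joint would pass 70% of its speed; a pose out of reach is approached as far as the arm can. A call with a number of a shift or a turn outside -1 to 1 is refused whole. A call with a gripper value outside its range is refused whole. The fingers move at their own pace and stop on an object; the grip force is fixed at half the most. Time passes only in rows, so rows that do not move let the fingers close. It gives the time, the measured TCP pose, the force and the opening at its end, in the units of the state.
- ctrl.get_obs(): the state, without advancing time (a new reading comes with each control period).
- ctrl.camera(name): name is "scene" or "top" or "wrist"; returns (picture, depth): 384x512x3 uint8, blue, green, red; 384x512 float32, m along the optical axis (not along the pixel's ray), 0 where there is no reading.
- ctrl.get_calibration(name): a dict with "intrinsics" (3x3 intrinsics, pixels), "R" (3x3) and "t" (3): a world point X has camera coordinates R X + t. Camera axes: x right, y down, z forward; pixel columns grow to the right and rows downward; lengths in m; the calibration is good to about 2 mm. The wrist camera is an equidistant fisheye: a pixel r from the principal point sees the ray r / f radians off the axis. A picture is of the moment at which its call begins: read the wrist's pose just before it. get_calibration takes no time and is no camera call; for the wrist camera it gives the pose at the moment of the call.
- ctrl.hand_in(): hands the job in, once; it reports no verdict.
Trained networks look in the newest picture that a camera, given by its name, has taken for a name from the list of things; names that differ only in an ending like _2 or _b are one class to them, and where a whole thing is asked for, a point or a joint stands for the part that bears it (a point fixed in the world has none). Each returns a list of dicts, best first, with "p" (0 to 1); they miss things now and then, are a little off and sometimes report something else, mostly with a low value. They report only what shows in the picture. A call takes as long as a camera call. They do not tell look-alikes from the thing itself.
- ctrl.boxes_of(thing, camera): "point" ([x, y, z] in m, in the coordinates of the camera as it stood for that picture, good to about 4 mm: the middle of the surface that is visible of it).
- ctrl.silhouettes(thing, camera): "pixels" (384x512 bool, what is visible of it).
The state is a dict: "time_s": time; "q": joint angles; "dq": joint speeds; "joint_efforts": joint torques, N m; "eef_pos": TCP position; "eef_rot": TCP orientation; "wrist_force": force on the tool from outside, world axes, zero at the start; "torque": the same for the moment, N m; "opening": opening from 0.0 (shut) to 1.0 (fully open).
Only numpy, scipy, OpenCV 4.12 (cv2) and the standard library are available. Lean on these libraries where they do the work, as an engineer would, in place of code of your own. Each camera call takes 0.05 s, during which the arm holds its last target.

## Working session

There is one attempt and no reset: what is moved stays moved. The work goes in short steps, Python scripts to look and compute and a tool call to move; the robot and the scene stay as the last step left them, time stands still between calls to the robot, and variables do not carry over. Pictures are saved under pics/ and viewed, and the job is handed in when it is done.

Besides the shell and the picture viewer there is one more tool, called after "Request:" as a command line: name --pt "numbers of a row" for each row, then --argument value for the rest. step_arm: Moves the arm, as the interface text tells. Its arguments: {"type":"object","properties":{"commands":{"type":"array"}},"required":["commands"]}

```bash
mkdir -p pics; ls
cat > h.py <<'E'
from bench import ctrl
import numpy as np, cv2
def world(name,p):
    c=ctrl.get_calibration(name);return np.array(c["R"]).T@(np.array(p)-np.array(c["t"]))
def cloud(name,d):
    c=ctrl.get_calibration(name);K=np.array(c["intrinsics"])
    v,u=np.mgrid[:384,:512]
    X=np.stack([(u-K[0,2])/K[0,0]*d,(v-K[1,2])/K[1,1]*d,d],-1)
    return (X-np.array(c["t"]))@np.array(c["R"])
E
python3 - <<'E'
from h import *
o=ctrl.get_obs();print(o)
ims=[]
for n in("scene","top"):
    im,d=ctrl.camera(n);cv2.imwrite(f"pics/{n}0.png",im);np.save(f"{n}0.npy",d)
    for t in("housing_a","cap_a","cap_a_bar","dropper","scoop","small_jar"):
        for r in ctrl.boxes_of(t,n)[:5]:print(n,t,round(r["p"],2),world(n,r["point"]).round(3))
im,d=ctrl.camera("wrist");cv2.imwrite("pics/wrist0.png",im)
print(ctrl.get_obs()["time_s"])
E
```

```text
pics
{'time_s': 0.0, 'q': array([ 1.14271078e+00,  1.81560721e-01,  1.60799872e+00, -9.39248620e-06,
        1.35381506e+00, -2.06331969e-01]), 'dq': array([-0.00108214, -0.00094239,  0.00039284, -0.00035363,  0.00066201,
       -0.00016334]), 'joint_efforts': array([ 2.06272394e-03, -4.44872618e+01, -3.51338160e+01, -1.16607239e-04,
        8.94107478e-03, -3.40337533e-05]), 'eef_pos': array([0.1262343 , 0.56040358, 0.23037758]), 'eef_rot': array([-0.55196675,  0.55254112,  0.44104452, -0.44216597]), 'wrist_force': array([ 0.69727631,  0.00321514, -0.12472751]), 'torque': array([ 0.02514203, -0.01456013,  0.01121393]), 'opening': 1.0006327458570283}
scene housing_a 0.96 [0.507 0.108 0.029]
scene housing_a 0.94 [ 0.568 -0.132  0.022]
scene cap_a 0.62 [ 0.581 -0.122  0.101]
scene cap_a 0.58 [0.516 0.113 0.099]
scene cap_a_bar 0.61 [0.518 0.118 0.103]
scene dropper 0.75 [0.486 0.008 0.038]
scene scoop 0.73 [0.372 0.064 0.017]
scene small_jar 0.7 [ 0.682 -0.029  0.062]
scene small_jar 0.38 [0.519 0.116 0.105]
top housing_a 0.89 [ 0.575 -0.101  0.006]
top housing_a 0.8 [0.514 0.099 0.007]
top housing_a 0.69 [ 0.41  -0.079  0.06 ]
top cap_a 0.95 [ 0.588 -0.118  0.105]
top cap_a 0.83 [0.534 0.12  0.101]
top cap_a_bar 0.82 [0.53  0.122 0.106]
top dropper 0.64 [0.486 0.008 0.04 ]
top scoop 0.83 [0.369 0.065 0.02 ]
top small_jar 0.6 [ 0.695 -0.026  0.099]
0.75
```

Run:
```python
import cv2,numpy as np
a=[cv2.imread(f"pics/{n}0.png") for n in("scene","top","wrist")]
c=np.vstack([np.hstack(a[:2]),np.hstack([a[2],a[2]*0])]);cv2.imwrite("pics/all0.png",cv2.resize(c,(800,600)))
cv2.imwrite("pics/topz.png",cv2.resize(a[1],(800,600),interpolation=cv2.INTER_CUBIC))
```

```text
(no output)
```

View pics/all0.png

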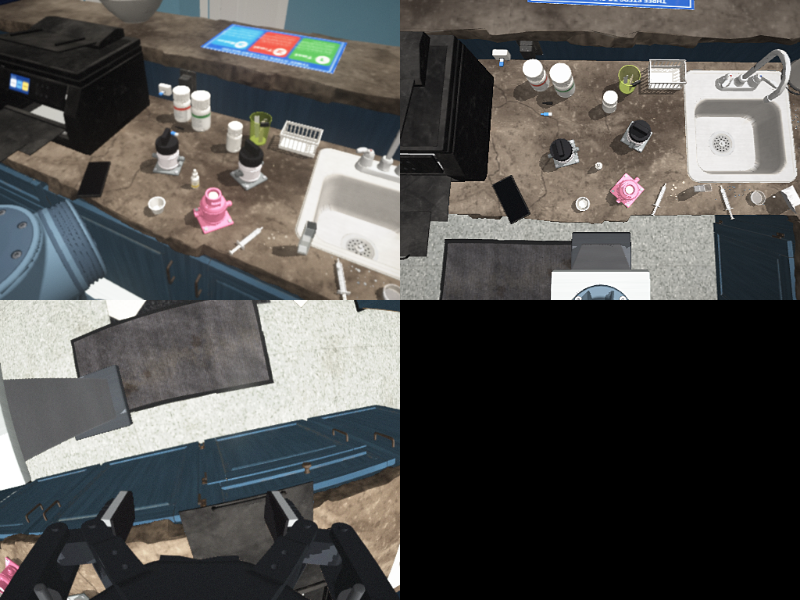

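View pics/topz.png

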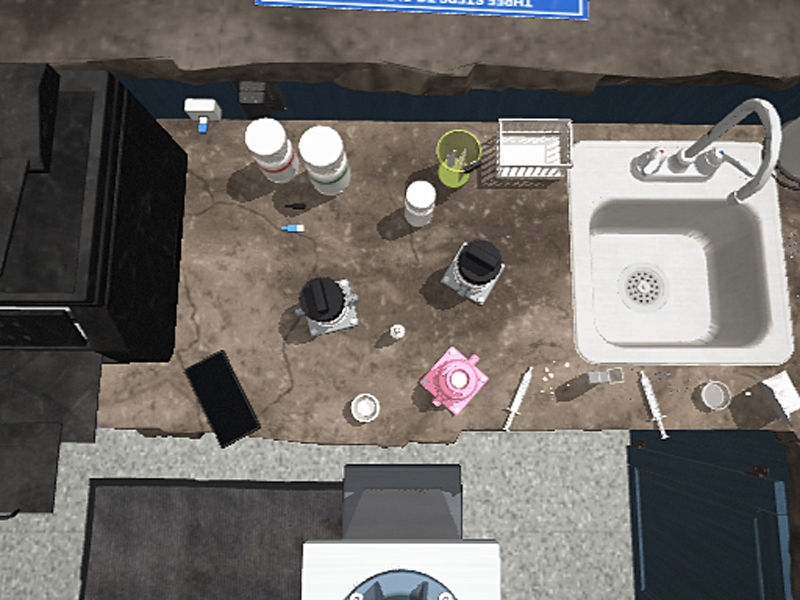

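The top picture shows the left cap at about (325, 298) in the 800x600 version, its bar running mostly ahead (along world x). The right housing is at (477, 265), the pink look-alike at (455, 380), the dropper at (397, 331) and the scoop at (365, 407). Next I measure the bar from the depth images of both views.

Run:
```python
from h import *
for n in("scene","top"):
    d=np.load(n+"0.npy");P=cloud(n,d)
    m=(d>0)&(abs(P[...,0]-.525)<.06)&(abs(P[...,1]-.118)<.06)&(P[...,2]>.08)
    q=P[m];print(n,len(q),np.histogram(q[:,2],bins=np.arange(.08,.15,.005)))
    b=q[q[:,2]>.124]
    if len(b)>5:
        (c,s,a)=cv2.minAreaRect((b[:,:2]*1000).astype(np.float32));print(c,s,a,len(b),np.median(b[:,2]))
        w,V=np.linalg.eigh(np.cov(b[:,:2].T));print(b.mean(0),np.degrees(np.arctan2(V[1,1],V[0,1])))
    k=q[(q[:,2]>.08)&(q[:,2]<.105)];print(k.min(0),k.max(0),cv2.minEnclosingCircle((k[:,:2]*1000).astype(np.float32)))
from scipy.spatial.transform import Rotation as R
o=ctrl.get_obs()["eef_rot"];print(R.from_quat(o[[1,2,3,0]]).as_matrix().round(3))
```

```text
scene 687 (array([ 48,  46,  50,  54, 285,  18,  22,  22,  23,  24,  85,  10,   0]), array([0.08 , 0.085, 0.09 , 0.095, 0.1  , 0.105, 0.11 , 0.115, 0.12 ,
       0.125, 0.13 , 0.135, 0.14 , 0.145]))
(533.228271484375, 125.00060272216797) (51.09285354614258, 15.5887451171875) 12.734487533569336 125 0.13327110860186453
[0.52934498 0.12341101 0.13194298] -166.05274659155697
[0.497504   0.09032037 0.08007055] [0.56774099 0.16166159 0.10499867] ((531.916259765625, 126.01355743408203), 35.86629104614258)
top 654 (array([  9,   9,  12,  50, 386,  19,   4,   4,   8,   6, 113,  34,   0]), array([0.08 , 0.085, 0.09 , 0.095, 0.1  , 0.105, 0.11 , 0.115, 0.12 ,
       0.125, 0.13 , 0.135, 0.14 , 0.145]))
(535.7783813476562, 126.60769653320312) (50.7457160949707, 16.222095489501953) 14.374027252197266 153 0.13375476233055722
[0.53476034 0.12579442 0.13352123] -164.82818127482923
[0.50153769 0.09152135 0.08016103] [0.56971061 0.16038193 0.10495446] ((534.9893188476562, 126.0566635131836), 34.84910583496094)
[[ 0.22   0.    -0.976]
 [ 0.976  0.     0.22 ]
 [ 0.    -1.    -0.   ]]
```

Request:
step_arm --pt "0 0 0 -0.85 0 -0.85 1" --pt "0 0 0 -0.85 0 -0.85 1" --pt "0 0 0 -0.85 0 -0.85 1" --pt "0 0 0 -0.85 0 -0.85 1" --pt "0 0 0 -0.85 0 -0.85 1" --pt "0 0 0 -0.85 0 -0.85 1" --pt "0 0 0 -0.85 0 -0.85 1" --pt "0 0 0 -0.85 0 -0.85 1" --pt "0 0 0 -0.85 0 -0.85 1" --pt "0 0 0 -0.85 0 -0.85 1"

```text
time_s: 1.75
eef_pos: [0.3197, 0.2549, 0.2316]
eef_rot: [-0.552, 0.552, 0.442, -0.441]
wrist_force: [0.1, -0.3, 0.2]
opening: 1.0
```

Request:
step_arm --pt "0 -0.9 0 0 0 0 1" --pt "0 -0.9 0 0 0 0 1" --pt "0 -0.9 0 0 0 0 1" --pt "0 -0.9 0 0 0 0 1" --pt "0 -0.9 0 0 0 0 1" --pt "0 0 0 0 0 0 1"

```text
time_s: 2.35
eef_pos: [0.3192, 0.2561, 0.2314]
eef_rot: [-0.434, 0.434, 0.559, -0.558]
wrist_force: [0.1, 0.2, -0.1]
opening: 1.004
```

```bash
cat >> h.py <<'E'
from scipy.spatial.transform import Rotation as R
def st(tgt=None,yaw=None):
    o=ctrl.get_obs();M=R.from_quat(o["eef_rot"][[1,2,3,0]]).as_matrix()
    y=np.degrees(np.arctan2(M[1,0],M[0,0]))
    print("t",o["time_s"],"p",o["eef_pos"].round(4),"yaw",y.round(2),"down",M[:,1].round(3),"F",o["wrist_force"].round(2),"T",o["torque"].round(3),"open",round(o["opening"],3),"q",o["q"].round(2))
    if tgt is not None:print("shift units",(M.T@(np.array(tgt)-o["eef_pos"])/.03).round(2))
    if yaw is not None:print("turn y units",round(-((yaw-y+180)%360-180)/6,2))
    return o,M
E
python3 - <<'E'
from h import *
st([.5345,.126,.2],104)
E
```

```text
t 2.35 p [0.3192 0.2561 0.2314] yaw 104.33 down [ 0.  0. -1.] F [ 0.11  0.24 -0.15] T [0.028 0.005 0.011] open 1.004 q [ 0.38 -0.21  2.    0.    1.36 -1.44]
shift units [-5.98  1.05 -5.88]
turn y units 0.06
```

Request:
step_arm --pt "0 1 0 0 0 0 1" --pt "0 1 0 0 0 0 1" --pt "0 1 0 0 0 0 1" --pt "0 1 0 0 0 0 1" --pt "0 1 0 0 0 0 1" --pt "0 1 0 0 0 0 1" --pt "0 1 0 0 0 0 1" --pt "0 1 0 0 0 0 1" --pt "0 1 0 0 0 0 1" --pt "0 1 0 0 0 0 1"

```text
time_s: 3.35
eef_pos: [0.3191, 0.2561, 0.2314]
eef_rot: [0.656, -0.656, -0.264, 0.264]
wrist_force: [0.4, -0.1, 0.1]
opening: 0.999
```

Request:
step_arm --pt "0 1 0 0 0 0 1" --pt "0 1 0 0 0 0 1" --pt "0 1 0 0 0 0 1" --pt "0 1 0 0 0 0 1" --pt "0 1 0 0 0 0 1" --pt "0 1 0 0 0 0 1" --pt "0 1 0 0 0 0 1" --pt "0 1 0 0 0 0 1" --pt "0 1 0 0 0 0 1" --pt "0 1 0 0 0 0 1"

```text
time_s: 4.35
eef_pos: [0.3191, 0.2561, 0.2314]
eef_rot: [0.7, -0.7, 0.099, -0.099]
wrist_force: [0.3, 0.1, -0.0]
opening: 1.002
```

Request:
step_arm --pt "0 1 0 0 0 0 1" --pt "0 1 0 0 0 0 1" --pt "0 1 0 0 0 0 1" --pt "0 1 0 0 0 0 1" --pt "0 1 0 0 0 0 1" --pt "0 1 0 0 0 0 1" --pt "0 1 0 0 0 0 1" --pt "0 1 0 0 0 0 1" --pt "0 1 0 0 0 0 1" --pt "0 1 0 0 0 0 1"

```text
time_s: 5.35
eef_pos: [0.3191, 0.2561, 0.2314]
eef_rot: [0.557, -0.557, 0.436, -0.436]
wrist_force: [0.1, 0.2, 0.6]
opening: 1.005
```

Run:
```python
from h import *
st([.5345,.126,.2],-76)
```

```text
t 5.35 p [0.3191 0.2561 0.2314] yaw -76.12 down [ 0.  0. -1.] F [0.13 0.17 0.58] T [-0.013 -0.008 -0.007] open 1.005 q [ 0.38 -0.21  2.    0.    1.36  1.71]
shift units [5.93 1.05 5.93]
turn y units -0.02
```

Request:
step_arm --pt "0 0 0 0.66 0.0 0.66 0.7" --pt "0 0 0 0.66 0.0 0.66 0.7" --pt "0 0 0 0.66 0.0 0.66 0.7" --pt "0 0 0 0.66 0.0 0.66 0.7" --pt "0 0 0 0.66 0.0 0.66 0.7" --pt "0 0 0 0.66 0.0 0.66 0.7" --pt "0 0 0 0.66 0.0 0.66 0.7" --pt "0 0 0 0.66 0 0.66 0.7" --pt "0 0 0 0.66 0 0.66 0.7" --pt "0 0 0 0 0 0 0.7"

```text
time_s: 6.35
eef_pos: [0.5382, 0.1255, 0.2312]
eef_rot: [0.557, -0.557, 0.435, -0.436]
wrist_force: [-1.1, 0.3, 0.3]
opening: 0.695
```

Run:
```python
from h import *
o,M=st([.5345,.126,.107],-76)
im,d=ctrl.camera("wrist");c=ctrl.get_calibration("wrist")
K=np.array(c["intrinsics"]);Rc=np.array(c["R"]);t=np.array(c["t"])
print("cam pos",-Rc.T@t,"fwd",Rc[2])
np.save("w1d.npy",d)
# fisheye cloud
v,u=np.mgrid[:384,:512];x=(u-K[0,2])/K[0,0];y=(v-K[1,2])/K[1,1];r=np.hypot(x,y)+1e-9
X=np.stack([x/r*np.tan(r)*d,y/r*np.tan(r)*d,d],-1);P=(X-t)@Rc
m=(d>0)&(abs(P[...,0]-.534)<.05)&(abs(P[...,1]-.126)<.05)&(P[...,2]>.085)&(P[...,2]<.145)
b=P[m&(P[...,2]>.126)];print(len(b))
if len(b):print(cv2.minAreaRect((b[:,:2]*1000).astype(np.float32)),np.median(b[:,2]))
k=P[m&(P[...,2]<.108)]
if len(k):print(cv2.minEnclosingCircle((k[:,:2]*1000).astype(np.float32)))
for b in ctrl.boxes_of("cap_a_bar","wrist")[:2]:print(b["p"],world("wrist",b["point"]))
im[m&(P[...,2]>.126)]=(0,255,0)
cv2.imwrite("pics/w1.png",im)
```

```text
t 6.35 p [0.5382 0.1255 0.2312] yaw -76.0 down [ 0.001 -0.001 -1.   ] F [-1.05  0.31  0.35] T [-0.005  0.025 -0.033] open 0.695 q [ 0.01  0.13  1.66 -0.    1.35  1.34]
shift units [-0.05  4.14 -0.12]
turn y units -0.0
cam pos [0.60689965 0.1446609  0.37412108] fwd [-0.27762991 -0.07004504 -0.95813116]
1040
((532.9822998046875, 128.30677795410156), (49.645694732666016, 15.829366683959961), 15.425420761108398) 0.13403178563908172
((532.1701049804688, 127.58931732177734), 35.224849700927734)
0.98 [0.53588277 0.13160521 0.10070166]
```

View pics/w1.png

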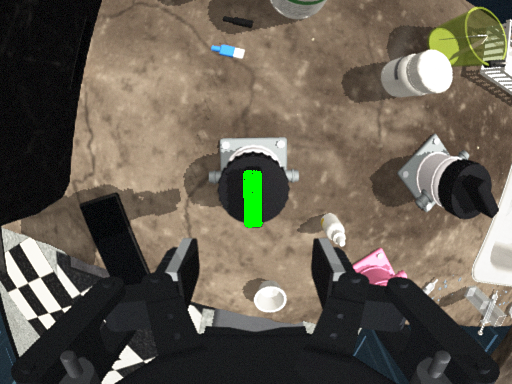

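The wrist view shows the bar (green) at (253, 171–227), upright between the two pads. Its centre and angle agree with the other views, so I go down.

Request:
step_arm --pt "0 0 0 -0.07 0.5 -0.13 0.7" --pt "0 0 0 0 0.5 0 0.7" --pt "0 0 0 0 0.5 0 0.7" --pt "0 0 0 0 0.5 0 0.7" --pt "0 0 0 0 0.5 0 0.7" --pt "0 0 0 0 0.5 0 0.7" --pt "0 0 0 0 0.5 0 0.7" --pt "0 0 0 0 0.3 0 0.7" --pt "0 0 0 0 0.3 0 0.7" --pt "0 0 0 0 0 0 0.7"

```text
time_s: 7.45
eef_pos: [0.5307, 0.1284, 0.1069]
eef_rot: [-0.558, 0.559, -0.435, 0.433]
wrist_force: [-1.0, -0.1, -0.5]
opening: 0.697
```

Run:
```python
from h import *
st([.534,.1267,.107],-75.6)
```

```text
t 7.45 p [0.5307 0.1284 0.1069] yaw -75.71 down [-0.002 -0.    -1.   ] F [-1.   -0.08 -0.53] T [-0.017  0.027  0.063] open 0.697 q [0.02 0.27 1.78 0.   1.1  1.34]
shift units [ 0.08 -0.    0.09]
turn y units -0.02
```

Request:
step_arm --pt "0 0 0 0.06 0 0.1 0.7" --pt "0 0 0 0 0 0 0.7" --pt "0 0 0 0 0 0 0.5" --pt "0 0 0 0 0 0 0.4"

```text
time_s: 7.85
eef_pos: [0.5352, 0.1274, 0.1088]
eef_rot: [0.558, -0.558, 0.434, -0.434]
wrist_force: [0.8, 0.3, 0.3]
opening: 0.402
```

Request:
step_arm --pt "0 0 0 0 0 0 0.3" --pt "0 0 0 0 0 0 0.1" --pt "0 0 0 0 0 0 0" --pt "0 0 0 0 0 0 0" --pt "0 0 0 0 0 0 0" --pt "0 0 0 0 0 0 0" --pt "0 0 0 0 0 0 0"

```text
time_s: 8.55
eef_pos: [0.5351, 0.1275, 0.1086]
eef_rot: [0.558, -0.558, 0.434, -0.434]
wrist_force: [-0.4, 0.0, 3.8]
opening: 0.18
```

Run:
```python
from h import *
st([.534,.1267,.107],-75.6)
```

```text
t 8.55 p [0.5351 0.1275 0.1086] yaw -75.71 down [ 0.001  0.    -1.   ] F [-0.44  0.01  3.82] T [0.065 0.102 0.027] open 0.18 q [0.02 0.27 1.77 0.   1.1  1.34]
shift units [ 0.02  0.05 -0.04]
turn y units -0.02
```

Request:
step_arm --pt "0 -0.3 0 0 0 0 0" --pt "0 -0.3 0 0 0 0 0" --pt "0 0 0 0 0 0 0"

```text
time_s: 8.85
eef_pos: [0.5353, 0.1275, 0.1086]
eef_rot: [0.572, -0.571, 0.416, -0.416]
wrist_force: [0.5, 0.2, 5.3]
opening: 0.178
```

Run:
```python
from h import *
st()
```

```text
t 8.85 p [0.5353 0.1275 0.1086] yaw -72.09 down [ 0.001  0.    -1.   ] F [0.53 0.23 5.35] T [ 0.052 -0.04   0.008] open 0.178 q [0.02 0.27 1.77 0.   1.1  1.28]
```

Request:
step_arm --pt "0 -0.3 0 0 0 0 0" --pt "0 0 0 0 0 0 0"

```text
time_s: 9.05
eef_pos: [0.5353, 0.1275, 0.1086]
eef_rot: [0.578, -0.578, 0.407, -0.408]
wrist_force: [-0.0, 0.8, 4.8]
opening: 0.175
```

Run:
```python
from h import *
st()
```

```text
t 9.05 p [0.5353 0.1275 0.1086] yaw -70.33 down [ 0.001  0.    -1.   ] F [-0.    0.8   4.77] T [ 0.129 -0.084  0.002] open 0.175 q [0.02 0.27 1.77 0.   1.1  1.25]
```

Request:
step_arm --pt "0 -0.3 0 0 0 0 0" --pt "0 0 0 0 0 0 0"

```text
time_s: 9.25
eef_pos: [0.5353, 0.1275, 0.1086]
eef_rot: [0.585, -0.584, 0.398, -0.398]
wrist_force: [0.3, 1.2, 5.0]
opening: 0.173
```

Run:
```python
from h import *
st()
```

```text
t 9.25 p [0.5353 0.1275 0.1086] yaw -68.55 down [ 0.001  0.    -1.   ] F [0.33 1.18 5.  ] T [ 0.15  -0.107  0.066] open 0.173 q [0.02 0.27 1.77 0.   1.1  1.21]
```

Request:
step_arm --pt "0 -0.3 0 0 0 0 0" --pt "0 0 0 0 0 0 0"

```text
time_s: 9.45
eef_pos: [0.5353, 0.1275, 0.1086]
eef_rot: [0.591, -0.59, 0.389, -0.389]
wrist_force: [-0.3, 0.1, 5.3]
opening: 0.176
```

Run:
```python
from h import *
st();st()
for n in("top",):
    im,d=ctrl.camera(n);cv2.imwrite("pics/top2.png",cv2.resize(im[140:260,140:300],(800,600),interpolation=cv2.INTER_CUBIC))
im,d=ctrl.camera("wrist");cv2.imwrite("pics/w2.png",im)
st()
```

```text
t 9.45 p [0.5353 0.1275 0.1086] yaw -66.76 down [ 0.001  0.    -1.   ] F [-0.26  0.13  5.32] T [ 0.119 -0.048  0.044] open 0.176 q [0.02 0.27 1.77 0.   1.1  1.18]
t 9.45 p [0.5353 0.1275 0.1086] yaw -66.76 down [ 0.001  0.    -1.   ] F [-0.26  0.13  5.32] T [ 0.119 -0.048  0.044] open 0.176 q [0.02 0.27 1.77 0.   1.1  1.18]
t 9.55 p [0.5352 0.1275 0.1086] yaw -66.8 down [ 0.001  0.    -1.   ] F [0.63 0.27 5.3 ] T [ 0.139 -0.115  0.067] open 0.171 q [0.02 0.27 1.77 0.   1.1  1.18]
```

View pics/w2.png

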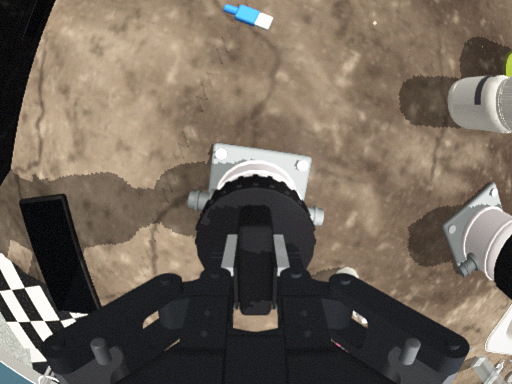

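Turned 9° counter-clockwise with about 0.05 N m. The wrist picture shows the bar at (257, 230–310) still square between the pads while the foot has rotated under it, so the cap is turning. The thread is right-handed; I carry on that way.

Request:
step_arm --pt "0 -0.6 0 0 0 0 0" --pt "0 -0.6 0 0 0 0 0" --pt "0 -0.6 0 0 0 0 0" --pt "0 -0.6 0 0 0 0 0" --pt "0 -0.6 0 0 0 0 0" --pt "0 -0.6 0 0 0 0 0" --pt "0 0 0 0 0 0 0"

```text
time_s: 10.25
eef_pos: [0.5352, 0.1275, 0.1086]
eef_rot: [0.653, -0.653, 0.271, -0.271]
wrist_force: [-0.3, 0.1, 5.8]
opening: 0.176
```

Run:
```python
from h import *
st()
```

```text
t 10.25 p [0.5352 0.1275 0.1086] yaw -45.1 down [ 0.001  0.    -1.   ] F [-0.28  0.12  5.84] T [ 0.125 -0.021 -0.025] open 0.176 q [0.02 0.27 1.77 0.   1.1  0.81]
```

Request:
step_arm --pt "0 -0.7 0 0 0 0 0" --pt "0 -0.7 0 0 0 0 0" --pt "0 -0.7 0 0 0 0 0" --pt "0 -0.7 0 0 0 0 0" --pt "0 -0.7 0 0 0 0 0" --pt "0 -0.7 0 0 0 0 0" --pt "0 -0.7 0 0 0 0 0" --pt "0 0 0 0 0 0 0"

```text
time_s: 11.05
eef_pos: [0.5351, 0.1276, 0.1086]
eef_rot: [0.701, -0.7, 0.096, -0.097]
wrist_force: [0.5, 0.5, 5.0]
opening: 0.181
```

Request:
step_arm --pt "0 -0.7 0 0 0 0 0" --pt "0 -0.7 0 0 0 0 0" --pt "0 -0.7 0 0 0 0 0" --pt "0 -0.7 0 0 0 0 0" --pt "0 -0.7 0 0 0 0 0" --pt "0 -0.7 0 0 0 0 0" --pt "0 0 0 0 0 0 0"

```text
time_s: 11.75
eef_pos: [0.5351, 0.1276, 0.1086]
eef_rot: [0.705, -0.705, -0.059, 0.058]
wrist_force: [-0.3, 0.5, 5.9]
opening: 0.174
```

Run:
```python
from h import *
st()
im,d=ctrl.camera("wrist");cv2.imwrite("pics/w3.png",im)
```

```text
t 11.75 p [0.5351 0.1276 0.1086] yaw 9.52 down [ 0.  0. -1.] F [-0.27  0.5   5.87] T [0.092 0.128 0.041] open 0.174 q [ 0.02  0.27  1.77  0.    1.1  -0.15]
```

View pics/w3.png

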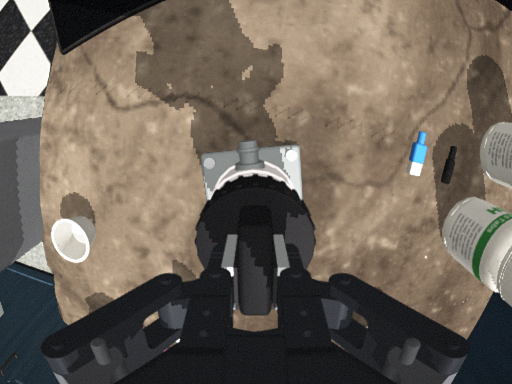

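The cap has turned 85°, and the bar is still square in the pads at (257, 260). I lift gently first.

Request:
step_arm --pt "0 0 0 0 -0.05 0 0" --pt "0 0 0 0 -0.05 0 0" --pt "0 0 0 0 -0.1 0 0" --pt "0 0 0 0 -0.1 0 0" --pt "0 0 0 0 0 0 0"

```text
time_s: 12.3
eef_pos: [0.5351, 0.1274, 0.1177]
eef_rot: [-0.705, 0.705, 0.059, -0.058]
wrist_force: [-0.7, 0.3, -0.6]
opening: 0.179
```

Run:
```python
from h import *
st()
```

```text
t 12.3 p [0.5351 0.1274 0.1177] yaw 9.48 down [ 0.001 -0.    -1.   ] F [-0.71  0.35 -0.57] T [ 0.02   0.004 -0.005] open 0.179 q [ 0.02  0.26  1.76 -0.    1.12 -0.15]
```

Request:
step_arm --pt "0 0 0 0 -0.3 0 0" --pt "0 0 0 0 -0.4 0 0" --pt "0 0 0 0 -0.4 0 0" --pt "0 0 0 0 -0.4 0 0" --pt "0 0 0 0 -0.4 0 0" --pt "0 0 0 0 -0.4 0 0" --pt "0 0 0 0 -0.4 0 0" --pt "0 0 0 0 -0.3 0 0" --pt "0 0 0 0 -0.2 0 0" --pt "0 0 0 0 0 0 0"

```text
time_s: 13.3
eef_pos: [0.5354, 0.1275, 0.2143]
eef_rot: [-0.705, 0.705, 0.059, -0.058]
wrist_force: [-0.3, 0.1, -1.5]
opening: 0.175
```

Request:
step_arm --pt "0 0 0 0 0 0 0" --pt "0 0 0 0 0 0 0" --pt "0 0 0 0 0 0 0" --pt "0 0 0 0 0 0 0" --pt "0 0 0 0 0 0 0"

```text
time_s: 13.8
eef_pos: [0.5348, 0.1275, 0.213]
eef_rot: [0.705, -0.705, -0.058, 0.059]
wrist_force: [0.3, -0.0, -1.3]
opening: 0.177
```

Run:
```python
from h import *
o,M=st();print(o["dq"].round(4))
a=[]
for n in("scene","top","wrist"):
    im,d=ctrl.camera(n);a.append(im)
    if n=="scene":
        for t in("dropper","scoop","small_jar","housing_a","cap_a"):
            for r in ctrl.boxes_of(t,n)[:3]:print(n,t,round(r["p"],2),world(n,r["point"]).round(3))
        P=cloud(n,d);m=(d>0)&(abs(P[...,0]-.534)<.05)&(abs(P[...,1]-.127)<.05)&(P[...,2]>.1)&(P[...,2]<.26)
        s=ctrl.silhouettes("cap_a",n)
        for z in s[:2]:
            q=P[z["pixels"]&(d>0)];print("sil",z["p"],len(q),np.percentile(q,[3,50,97],axis=0).round(3))
c=np.vstack([np.hstack(a[:2]),np.hstack([a[2],a[2]*0])]);cv2.imwrite("pics/all3.png",cv2.resize(c,(800,600)))
cv2.imwrite("pics/sz.png",cv2.resize(a[0][100:292,120:376],(800,600),interpolation=cv2.INTER_CUBIC))
print(ctrl.get_obs()["time_s"])
```

```text
t 13.8 p [0.5348 0.1275 0.213 ] yaw 9.49 down [-0.  0. -1.] F [ 0.29 -0.02 -1.34] T [0.017 0.012 0.024] open 0.177 q [ 0.02  0.14  1.69  0.    1.31 -0.15]
[ 0.0024 -0.002  -0.0019 -0.0013 -0.0005 -0.0006]
scene dropper 0.52 [0.485 0.008 0.036]
scene scoop 0.88 [0.369 0.065 0.021]
scene small_jar 0.6 [ 0.688 -0.03   0.063]
scene housing_a 0.96 [ 0.39  -0.098  0.048]
scene housing_a 0.95 [ 0.567 -0.129  0.021]
scene housing_a 0.88 [0.515 0.113 0.045]
scene cap_a 0.95 [ 0.582 -0.126  0.104]
scene cap_a 0.69 [0.518 0.11  0.204]
sil 0.87 720 [[0.5   0.093 0.18 ]
 [0.519 0.111 0.206]
 [0.548 0.152 0.237]]
sil 0.85 833 [[ 0.561 -0.153  0.077]
 [ 0.581 -0.124  0.102]
 [ 0.608 -0.093  0.135]]
14.25
```

View pics/all3.png

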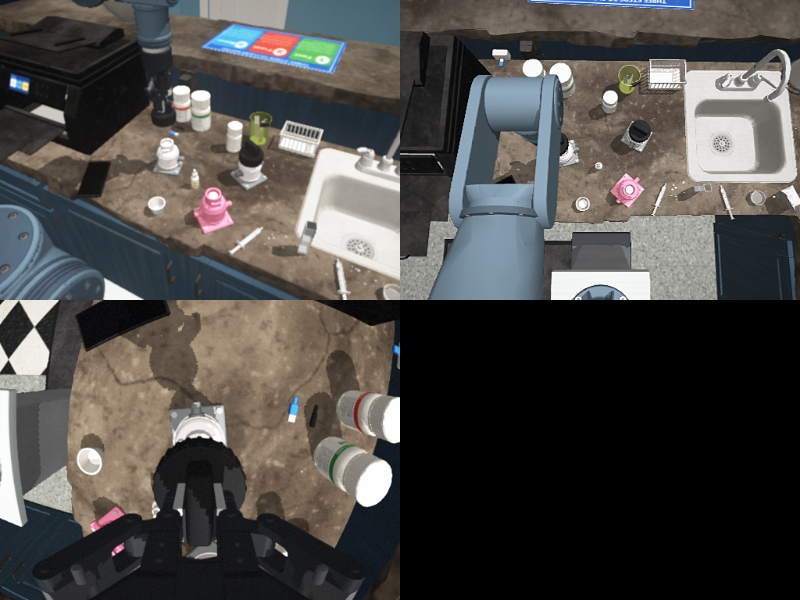

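View pics/sz.png

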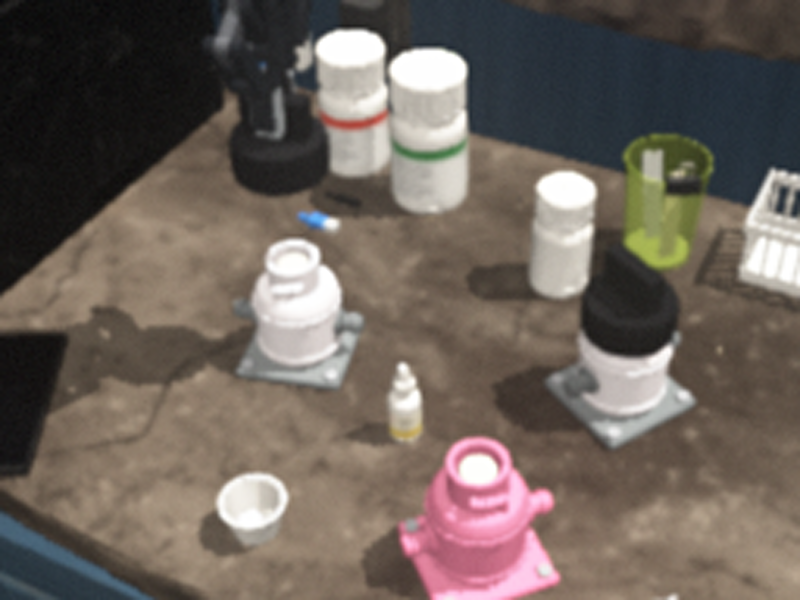

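The zoomed scene view shows the cap level in the gripper at (278, 150), clear of its bare housing neck at (292, 260). The right-hand cap at (630, 300) and the small things are where they were, so I hand in.

Run:
```python
from h import *
st();ctrl.hand_in()
```

```text
t 14.25 p [0.5349 0.1275 0.2133] yaw 9.49 down [ 0. -0. -1.] F [ 0.71 -0.71 -0.69] T [ 0.03  -0.037 -0.002] open 0.172 q [ 0.02  0.14  1.69 -0.    1.31 -0.15]
the job is handed in; nothing more can be done
```

The left housing's cap is off, and the gripper holds it still and level about 10 cm above where it sat. I handed the job in at 14.25 s.

- **Thread:** I gripped the bar and turned the cap counter-clockwise in small steps. Over the first 9° the torque about the axis stayed below about 0.07 N m and there was no stop, so the thread is right-handed. I turned on to 85°.
- **Lift:** The cap lifted straight off with only its own weight showing at the wrist.
- **Last checks:** The tool was vertical and the grip steady at the bar's width. The cap's rim was at about 0.18 m, compared with 0.072 m when screwed on.
- **Surroundings:** The networks' positions for the dropper, scoop, small jar and right-hand cap matched the first look to within about 8 mm. The picture shows all of them, and the pink look-alike, standing where they were.
- **Disagreements:** The centre of the bar differed by up to about 3 mm between views, so I used a middle value. In one scan the network also took the pink look-alike for a housing, which I ignored.

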